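# Open the safety-capped descaler bottle at the dosing station

## Robot

A 6-joint arm with a two-finger parallel gripper is mounted at the origin on the work surface. World frame = base frame: x ahead of the robot, y to its left, z up, the work surface at z = 0. Lengths are in m, angles in rad, forces in N, time in s.
With the tool pointing down it reaches from about 0.375 to 0.975 m from the base axis. Payload 3.8 kg.
Tool frame: the origin (TCP) lies midway between the tips of the shut fingers; the grasp point (between the pads) lies 19 mm behind it; z points along the fingers, y is the line along which they close (so a half turn about z gives the same grasp; the last joint's range is limited). The gripper opens to 85 mm and grips with 20 to 120 N. Pads are 22 mm wide; open, the fingers measure 114 mm over their backs; the gripper's body (76 mm by 85 mm) begins 54 mm behind the grasp point. The pads swing forward as they close: fully open they stand 13 mm farther back than shut.
Start: joints at [-1.21, 0.264, 1.604, -0, 1.274, -0.037], TCP at [0.261, -0.622, 0.231] pointing down, gripper open.
Joint ranges: [-2.63, 2.63], [-0.94, 2.18], [0.31, 2.57], [-1.31, 4.45], [0, 2.66], [-2.55, 2.55]. Speed limits (rad/s): [2.57, 2.57, 3.14, 3.14, 3.14, 3.14].

## Interface

Orientations are given as a rotation vector (axis times angle).
In Python, from workcell import status, read_camera, workorder, masks_of gives the robot as it stands.
- The arm moves only by the tool drive_tool, never from a script. Its argument "rows" is a list of rows, each a list of 7 numbers: the turn, a rotation vector about the tool's x, y, z in degrees, then the shift along the tool's x, y, z in m, then the opening, from 0 (shut) to 1 (fully open). In form: [[ax, ay, az, tx, ty, tz, claw], ...]. A call has 1 to 8 rows; each row shifts and turns the commanded pose from where the row before left it, along the tool's axes as they then stand; what a row does not reach is not made up. A row lasts 1/12 s, in which the tool goes at most 41.7 mm and 7.16 degrees, less where a joint would pass 70% of its speed; a pose out of reach is approached as far as the arm can. A call is refused whole if a number of a shift passes 0.0417 or a number of a turn 7.16, either way. A call with a gripper value outside its range is refused whole. The fingers move at their own pace and stop on an object; "force" is the grip in N (left out, the last holds). Time passes only in rows, so rows that do not move let the fingers close. It gives the time, the measured TCP pose, the force, the opening and the grip force at its end, in the units of the state.
- status.read_state(): the state, without advancing time (a new reading comes with each control period).
- read_camera(name): name is "scene" or "side" or "wrist"; returns a dict with "color" (384x512x3 uint8, red, green, blue), "intrinsics" (3x3 intrinsics, pixels), "D" ([k1, k2, p1, p2, k3] as OpenCV has them; the pictures are not rectified), "world_from_camera" (4x4, takes a point from camera to world coordinates); the wrist camera has in their place "mount" (4x4, takes a point from camera to tool coordinates, whose origin is the TCP and whose axes are the flange's). Camera axes: x right, y up, looking along -z (the intrinsics and any distortion apply to the point x, -y, -z); pixel columns grow to the right and rows downward; lengths in m; the calibration is good to about 2 mm. A picture is of the moment at which its call begins: read the wrist's pose just before it. There is no depth.
- workorder.finish_job(): hands the job in; it is judged then, once.
Trained networks look in a picture, given as the dict that the camera call returned (one of the last four; its "shot" number tells which), for a name from the list of things; names that differ only in an ending like _2 or _b are one class to them, and where a whole thing is asked for, a point or a joint stands for the part that bears it (a point fixed in the world has none). Each returns a list of dicts, best first, with "score" (0 to 1); they miss things now and then, are a little off and sometimes report something else, mostly with a low value. They report only what shows in the picture. A call takes as long as a camera call.
- masks_of(picture, name): "mask" (384x512 bool, what is visible of it) and "bbox" ([left, top, right, bottom] in pixels, round what is visible of it).
The state is a dict: "time": time; "q": joint angles; "joint_vel": joint speeds; "joint_torque": joint torques, N m; "tool_pos": TCP position; "tcp_rot": TCP orientation; "wrist_force": force on the tool from outside, world axes, zero at the start; "torque": the same for the moment, N m; "width": opening from 0.0 (shut) to 1.0 (fully open); "grip_force": force on a finger pad.
Only numpy, scipy, OpenCV 4.12 (cv2) and the standard library are available. Lean on these libraries where they do the work, as an engineer would, in place of code of your own. Each camera call takes 0.05 s, during which the arm holds its last target. There are 200 camera calls.

## Task

Get the descaler ready for its dosing pump: lift the square bottle with the ribbed push-and-turn safety cap out of the grey caddy and lower it, without dropping it, into the square steel socket of the dosing station until it stands on the bottom with its cap still closed. Then press the cap down, turn it about a quarter turn anticlockwise while pressed, and lift it off. Finish while still gripping the cap, held level and still about five centimetres straight above the open mouth, the bottle left standing in the socket and the things around it - the tub and brush in the caddy, the tin and the round bottle - left where they were.

Things in the scene. Friction and masses are not known exactly. Their poses are not given: they have to be found in the camera images.
- bottle: Loose off-white plastic bottle, square in plan, 64 x 64 mm up to 95 mm, shoulder narrowing to 52 mm at 106 mm, then a round neck on its axis with its rim at 131 mm; 0.2 to 0.4 kg. Stands upright in the caddy, at either end of it. Origin: centre of its underside; z up, x and y square to its flat sides.
- cap: White ribbed safety cap on the bottle: round, 58 mm wide, 30 mm high, 45 g, a separate part. Origin: centre of the skirt's underside; z up. Closed, its origin is 113 mm above the bottle's origin and its x axis lies along the bottle's x. Inner lugs sit in notches of the neck: unpressed it neither lifts off nor turns (4 degrees of play either way), so the bottle can be carried by it.
- cap_top (a point): Centre of the cap's top, 30 mm above the cap's origin. To free the cap push it down 3 to 6 mm against its spring (6 N at first, 1.8 N more per mm, hard stop at 6 mm), keep it down and turn it anticlockwise seen from above; turned 46 to 86 degrees (0.8 to 1.5 rad; stop at 87) relative to the bottle it is free and lifts straight up.
- bottle_mouth (a point): Centre of the rim of the bottle's neck, 131 mm above the bottle's underside.
- caddy: Grey plastic open box, fixed, 180 x 260 mm along its x and y (198 x 278 mm over the rim), 86 mm high, walls and floor 5 mm. Holds the bottle at one end, a round tub at the other and a brush across the middle. Origin: centre of its underside.
- station: Dosing station, fixed: a 5 mm steel plate, 175 mm along its x, along y from -120 to +50 mm. Round its origin stands a square sheet-steel socket, inside 69 x 69 mm, sides along x and y, straight up to 55 mm, then a lip flared outward up to 67 mm above the bench. A white dosing pump lies parked on the plate along x at y = -80 mm, up to 55 mm high. Origin: on the bench under the socket's centre.
- socket (a point): Centre of the socket's floor, 5 mm above the bench; axes as the station's. The bottle's origin comes here when it is fully down. The socket takes the bottle in any quarter turn and stops it turning after some 5 degrees of play.
- tub: Bystander: off-white round tub of cleaning tablets, 64 mm wide, 70 mm high, in the caddy at the other end from the bottle. Origin: centre of its underside.
- brush: Bystander: wooden scrubbing brush, 135 x 26 x 34 mm, lying across the middle of the caddy. Origin: centre of its underside.
- cocoa_tin: Bystander: round tin with a dark lid, 59 mm wide, 84 mm high, standing between the caddy and the station. Origin: centre of its underside.
- syrup: Bystander: off-white round bottle with a plain cap, 60 mm wide, 130 mm high, standing between the caddy and the station, beyond the tin. Origin: centre of its underside.

How it is judged:
On the way, in this order (a step that is already met when the one before it is completed fails the run):
1. the bottle is lifted out of the caddy, its cap on: underside more than 90 mm above the caddy's underside, nothing of the caddy touching it (z of bottle in the frame of caddy above 0.09 m and contact force between bottle and caddy below 0.05 N and distance between cap and bottle below 0.116 m), for 0.1 s.
2. the bottle stands in the socket, fully down and upright, its cap still closed (horizontal distance between bottle and socket below 0.008 m and z of bottle in the frame of socket below 0.004 m and angle between bottle's own z axis and vertical below 0.06 rad and angle between the x axis of cap and the x axis of bottle, either way round below 0.2 rad and distance between cap and bottle below 0.116 m), for 0.1 s.
3. the cap is turned past 20 degrees on the bottle while it is pressed down by the fingers (at least 1.5 mm below its closed height), the bottle in the socket (angle between the x axis of cap and the x axis of bottle, either way round above 0.35 rad and z of cap in the frame of bottle below 0.1115 m and contact force between the fingers and cap above 1 N and horizontal distance between bottle and socket below 0.008 m and z of bottle in the frame of socket below 0.004 m), for 0.04 s.
At the end, for the whole second after the job is handed in: Fingers grip the cap, still (<20 mm/s), level (0.2 rad), its skirt 25-100 mm above the rim and within 25 mm sideways of the mouth's centre, touching nothing else; bottle at rest, not touched by the robot, in the socket: within 8 mm of its centre, fully down (4 mm), upright (0.06 rad) (z of cap in the frame of bottle_mouth between 0.025 and 0.1 m and horizontal distance between cap and bottle_mouth below 0.025 m and angle between cap's own z axis and vertical below 0.2 rad and linear speed of each of cap, bottle below 0.02 m/s and contact force between the fingers and cap above 1 N and contact force between each of cap, the arm and bottle below 0.05 N and contact force between cap and station below 0.05 N and horizontal distance between bottle and socket below 0.008 m and z of bottle in the frame of socket below 0.004 m and angle between bottle's own z axis and vertical below 0.06 rad); the arm keeps its last pose, push and grip.
It fails at once if the bottle is dropped into the socket (faster than 0.5 m/s inside it) (horizontal distance between bottle and socket below 0.02 m and z of bottle in the frame of socket below 0.06 m and linear speed of bottle above 0.5 m/s).
It fails at once if the bottle is tipped by more than 0.6 rad (angle between bottle's own z axis and vertical above 0.6 rad).
It fails at once if the tub or the brush is taken out of its place in the caddy (moved more than 40 mm) (distance of any of tub, brush from where it was at the start of the episode above 0.04 m).
It fails at once if the tin or the round bottle between caddy and station is moved more than 30 mm (distance of any of cocoa_tin, syrup from where it was at the start of the episode above 0.03 m).
It also fails if it takes over 51 s, if anything falls off the work surface, if the arm or the gripper's body presses on something with over 40 N, if the wrist force passes 120 N, or if a joint passes its speed limit or range.

## Working session

There is one attempt and no reset: what is moved stays moved. The work goes in short steps, Python scripts to look and compute and a tool call to move; the robot and the scene stay as the last step left them, time stands still between calls to the robot, and variables do not carry over. Pictures are saved under pics/ and viewed, at most 11 in all, crops included, and the job is handed in when it is done.

Besides the shell and the picture viewer there is one more tool, called as name(argument=value, ...), one argument or row to a line, values as JSON. drive_tool: Moves the arm, as the interface text tells. Its arguments: {"type":"object","properties":{"rows":{"type":"array"},"force":{"type":"number"}},"required":["rows"]}

```bash
ls; mkdir -p pics; cat > h.py <<'E'
import numpy as np, cv2
from workcell import status, read_camera, workorder, masks_of
from scipy.spatial.transform import Rotation as R
def cam(name):
    s=status.read_state(); p=read_camera(name)
    if name=="wrist":
        T=np.eye(4);T[:3,:3]=R.from_rotvec(s["tcp_rot"]).as_matrix();T[:3,3]=s["tool_pos"]
        p["W"]=T@np.array(p["mount"])
    else: p["W"]=np.array(p["world_from_camera"])
    return p
def save(p,f): cv2.imwrite(f,p["color"][:,:,::-1])
def ray(p,uv):
    u=cv2.undistortPoints(np.array([[uv]],float),np.array(p["intrinsics"]),np.array(p["D"]))[0,0]
    d=p["W"][:3,:3]@np.array([u[0],-u[1],-1]);return p["W"][:3,3],d
def atz(p,uv,z):
    o,d=ray(p,uv);return o+d*(z-o[2])/d[2]
def proj(p,X):
    X=np.atleast_2d(X);M=np.linalg.inv(p["W"]);c=X@M[:3,:3].T+M[:3,3]
    c=c*[1,-1,-1]
    return cv2.projectPoints(c,np.zeros(3),np.zeros(3),np.array(p["intrinsics"]),np.array(p["D"]))[0][:,0]
E
python3 - <<'E'
from h import *
print(status.read_state())
a=[cam(n) for n in ("scene","side","wrist")]
cv2.imwrite("pics/a0.png",cv2.resize(np.vstack([a[0]["color"],a[1]["color"]])[:,:,::-1],None,fx=.78,fy=.78))
save(a[2],"pics/a1.png"); save(a[0],"pics/a2.png"); save(a[1],"pics/a3.png")
for p in a:
    print(p["W"].round(3).tolist(), np.array(p["intrinsics"]).round(1).tolist(),p["D"])
    for n in ("cap","bottle","caddy","station","tub","brush","cocoa_tin","syrup"):
        print(n,[(round(m["score"],2),[int(v) for v in m["bbox"]],int(m["mask"].sum())) for m in masks_of(p,n)[:3]])
E
```

```text
pics
{'time': 0.0, 'q': array([-1.20990311e+00,  2.64722601e-01,  1.60535845e+00, -1.44229198e-05,
        1.27367003e+00, -3.69346792e-02]), 'joint_vel': array([-0.00034923, -0.00100447,  0.00232856, -0.000211  , -0.00048609,
       -0.001439  ]), 'joint_torque': array([ 1.37624596e-03, -5.15111053e+01, -3.67316437e+01,  3.26907812e-04,
        1.29120424e-02,  6.56928677e-06]), 'tool_pos': array([ 0.26122704, -0.62163072,  0.22999099]), 'tcp_rot': array([-3.07755864e+00, -6.20379837e-01,  5.67770835e-04]), 'wrist_force': array([0.38672204, 0.66900902, 0.58165437]), 'torque': array([0.02499597, 0.03419419, 0.02322611]), 'grip_force': 0.0, 'width': 0.9981077373250636}
[[-0.537, -0.647, 0.542, 1.113], [0.844, -0.423, 0.331, 0.302], [0.015, 0.635, 0.772, 0.881], [0.0, 0.0, 0.0, 1.0]] [[386.2, 0.0, 255.0], [0.0, 386.2, 195.0], [0.0, 0.0, 1.0]] [0.0185535 0.        0.        0.        0.       ]
cap [(0.76, [173, 133, 193, 154], 363)]
bottle [(0.92, [168, 149, 200, 180], 730)]
caddy [(0.92, [146, 128, 262, 226], 4588), (0.2, [293, 213, 377, 300], 3831)]
station [(0.8, [288, 214, 379, 299
[... 516 characters left out ...]
 144, 331, 174], 721)]
caddy [(0.76, [248, 132, 357, 217], 3859), (0.41, [308, 128, 328, 151], 311)]
station [(0.71, [161, 230, 246, 301], 3529)]
tub [(0.57, [284, 175, 304, 194], 369)]
brush [(0.8, [285, 164, 317, 187], 191), (0.47, [160, 230, 244, 301], 3541)]
cocoa_tin [(0.82, [267, 205, 291, 240], 648)]
syrup [(0.71, [161, 229, 245, 301], 3435), (0.62, [211, 168, 228, 210], 708)]
[[0.387, 0.887, 0.252, 0.325], [-0.922, 0.373, 0.103, -0.595], [-0.002, -0.272, 0.962, 0.373], [0.0, 0.0, 0.0, 1.0]] [[315.9, 0.0, 258.7], [0.0, 315.9, 192.2], [0.0, 0.0, 1.0]] [-0.00172894  0.          0.          0.          0.        ]
cap []
bottle []
caddy []
station []
tub []
brush []
cocoa_tin []
syrup []
```

View pics/a2.png

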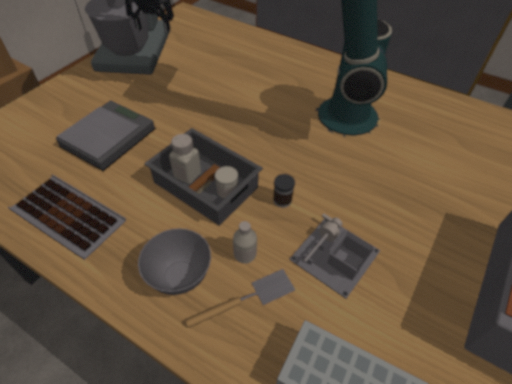

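View pics/a3.png

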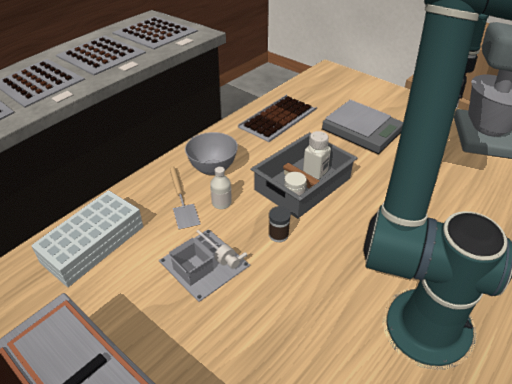

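```bash
python3 - <<'E'
from h import *
P=[cam("scene"),cam("side")]
def tri(n):
    rs=[]
    for p in P:
        m=masks_of(p,n)
        m=[x for x in m if x["mask"].sum()<1500] if n=="syrup" else m
        if not m: return None
        ys,xs=np.nonzero(m[0]["mask"]); rs.append(ray(p,(xs.mean(),ys.mean())))
    A=np.zeros((3,3));b=np.zeros(3)
    for o,d in rs:
        d=d/np.linalg.norm(d);Q=np.eye(3)-np.outer(d,d);A+=Q;b+=Q@o
    X=np.linalg.solve(A,b)
    return X.round(4),[round(np.linalg.norm(np.cross(X-o,d/np.linalg.norm(d))),4) for o,d in rs]
for n in ("cap","bottle","tub","cocoa_tin","syrup","station","caddy"): print(n,tri(n))
E
```

```text
cap (array([ 0.543 , -0.2929,  0.1322]), [np.float64(0.0008), np.float64(0.0008)])
bottle None
tub (array([ 0.5291, -0.1568,  0.0529]), [np.float64(0.0057), np.float64(0.0057)])
cocoa_tin (array([ 4.659e-01, -4.000e-04,  4.380e-02]), [np.float64(0.002), np.float64(0.002)])
syrup (array([0.6786, 0.0086, 0.052 ]), [np.float64(0.0018), np.float64(0.0018)])
station (array([ 0.5504,  0.2095, -0.0043]), [np.float64(0.0021), np.float64(0.0021)])
caddy (array([ 0.5429, -0.2117,  0.0386]), [np.float64(0.0002), np.float64(0.0002)])
```

The scene view shows the bottle and cap at (182,142), the tub at (227,178), the tin at (284,190), the syrup at (245,243) and the socket at (343,262). In the side view the cap is at (318,140) and the socket at (193,260). Next I'll move the wrist camera over the bottle.

drive_tool(
  rows=[
    [0,0,0,0.0258,-0.0129,-0.005,1],
    [0,0,0,0.0258,-0.0129,-0.005,1],
    [0,0,0,0.0258,-0.0129,-0.005,1],
    [0,0,0,0.0258,-0.0129,-0.005,1],
    [0,0,0,0.0258,-0.0129,-0.005,1],
    [0,0,0,0.0258,-0.0129,-0.005,1],
    [0,0,0,0.0258,-0.0129,-0.005,1],
    [0,0,0,0.0258,-0.0129,-0.005,1],
  ],
)

```text
time: 2.82
tool_pos: [0.4125, -0.446, 0.2717]
tcp_rot: [3.079, 0.62, 0.0]
wrist_force: [-0.2, -0.6, -0.0]
width: 1.0
grip_force: 0.0
```

drive_tool(
  rows=[
    [0,0,0,0.0258,-0.0129,-0.005,1],
    [0,0,0,0.0258,-0.0129,-0.005,1],
    [0,0,0,0.0258,-0.0129,-0.005,1],
    [0,0,0,0.0258,-0.0129,-0.005,1],
    [0,0,0,0.0258,-0.0129,-0.005,1],
    [0,0,0,0.0258,-0.0129,-0.005,1],
    [0,0,0,0.0258,-0.0129,-0.005,1],
    [0,0,0,0,0,0,1],
  ],
)

```text
time: 3.48
tool_pos: [0.5467, -0.2903, 0.3077]
tcp_rot: [-3.078, -0.627, -0.006]
wrist_force: [0.5, 0.4, 0.1]
width: 0.999
grip_force: 0.0
```

```bash
python3 - <<'E'
from h import *
s=status.read_state();print(s["time"],s["tool_pos"],s["tcp_rot"],s["q"])
p=cam("wrist");save(p,"pics/b.png")
np.savez("b.npz",W=p["W"],K=p["intrinsics"],D=p["D"])
for n,z in (("cap",.14),("bottle",.1),("tub",.07),("brush",.03),("caddy",.086)):
    for m in masks_of(p,n)[:2]:
        ys,xs=np.nonzero(m["mask"]);(c,wh,a)=cv2.minAreaRect(np.c_[xs,ys].astype(np.float32))
        print(n,m["score"],m["bbox"],c,wh,a,atz(p,(xs.mean(),ys.mean()),z))
E
```

```text
3.4833 [ 0.54670876 -0.29030173  0.30768457] [-3.07801662 -0.62693076 -0.00604233] [-0.52997447  0.11967199  1.6347394   0.00289543  1.38456613  0.63842626]
cap 0.96 [229.0, 150.3, 289.3, 212.0] (258.0, 179.0) (58.0, 56.0) 90.0 [ 0.54216546 -0.29129159  0.14      ]
bottle 0.75 [227.0, 131.8, 289.9, 186.0] (253.54034423828125, 155.52230834960938) (46.90529251098633, 71.1722640991211) 73.92642211914062 [ 0.56510179 -0.28406487  0.1       ]
tub 0.65 [116.8, 105.4, 187.2, 163.4] (151.4588623046875, 134.8229522705078) (67.11615753173828, 54.83150863647461) 2.862405300140381 [ 0.52890203 -0.15827366  0.07      ]
tub 0.59 [226.7, 132.7, 290.3, 189.2] (259.5753479003906, 166.96575927734375) (55.594547271728516, 60.39323425292969) 20.556045532226562 [ 0.56113472 -0.2854645   0.07      ]
brush 0.81 [183.6, 85.9, 245.4, 184.0] (213.63687133789062, 134.4332733154297) (21.118927001953125, 102.50289916992188) 25.346174240112305 [ 0.55226446 -0.22399597  0.03      ]
brush 0.71 [230.3, 151.5, 285.9, 210.7] (258.0, 179.0) (58.0, 56.0) 90.0 [ 0.51834185 -0.30111136  0.03      ]
caddy 0.57 [63.1, 0.0, 349.4, 267.4] (194.43417358398438, 140.6327667236328) (261.8452453613281, 176.23681640625) 28.979707717895508 [ 0.55080019 -0.21097104  0.086     ]
```

View pics/b.png

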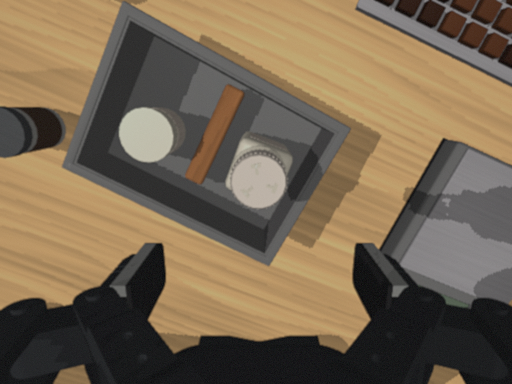

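The wrist view shows the cap at (258,180), the bottle shoulder behind it at (262,150), the brush at (215,135), the tub at (150,135) and the caddy corners. I'll fit the bottle's yaw next.

```bash
cat > fit.py <<'E'
from h import *
def hull(p,X):
    m=np.zeros((384*4,512*4),np.uint8);h=cv2.convexHull((proj(p,X)*4+2).astype(np.int32));cv2.fillConvexPoly(m,h,1);return m
def sq(c,w,z,a):
    k=np.array([[1,1],[-1,1],[-1,-1],[1,-1]])*w/2;r=np.array([[np.cos(a),np.sin(a)],[-np.sin(a),np.cos(a)]])
    return np.c_[k@r+c,np.full(4,z)]
def circ(c,r,z):
    t=np.linspace(0,2*np.pi,40);return np.c_[c[0]+r*np.cos(t),c[1]+r*np.sin(t),0*t+z]
def parts(c,a,z0):
    return np.vstack([sq(c,.064,z0,a),sq(c,.064,z0+.095,a),sq(c,.052,z0+.106,a)]),np.vstack([circ(c,.029,z0+.113),circ(c,.029,z0+.143)])
E
python3 - <<'E'
from fit import *
from scipy.optimize import minimize
p=cam("wrist")
mb=masks_of(p,"bottle")[0]["mask"];mc=masks_of(p,"cap")[0]["mask"]
U=cv2.resize((mb|mc).astype(np.uint8),None,fx=4,fy=4,interpolation=0)
C=cv2.resize(mc.astype(np.uint8),None,fx=4,fy=4,interpolation=0)
def cost(c,a):
    b,k=parts(c,a,.005);B=hull(p,b);K=hull(p,k)
    return ((B|K)!=U).sum()/16+(K!=C).sum()/16
best=[]
for ad in range(0,90,3):
    best.append(min((cost((x,y),np.radians(ad)),ad,x,y) for x in np.arange(.538,.548,.002) for y in np.arange(-.297,-.287,.002)))
best.sort();print(best[:8])
_,ad,x,y=best[0]
I=cv2.resize(p["color"][100:220,190:310][:,:,::-1],None,fx=5,fy=5,interpolation=2)
J=I.copy()
b,_=parts((x,y),np.radians(ad),.005)
for q in (b[4:8],b[8:12],b[:4]): cv2.polylines(J,[((proj(p,q)-[190,100])*5).astype(int)],True,(0,0,255),1)
cv2.imwrite("pics/c.png",I); cv2.imwrite("pics/c1.png",J)
# caddy rim corners (pixels read from picture)
for uv in ((126,3),(349,128),(268,264),(64,166)): print(atz(p,uv,.086).round(4))
E
```

```text
[(np.float64(419.625), 0, np.float64(0.542), np.float64(-0.291)), (np.float64(420.9375), 3, np.float64(0.542), np.float64(-0.291)), (np.float64(421.75), 87, np.float64(0.542), np.float64(-0.291)), (np.float64(457.75), 6, np.float64(0.542), np.float64(-0.291)), (np.float64(473.5), 84, np.float64(0.542), np.float64(-0.291)), (np.float64(496.5625), 9, np.float64(0.542), np.float64(-0.291)), (np.float64(535.0625), 81, np.float64(0.542), np.float64(-0.291)), (np.float64(546.4375), 12, np.float64(0.542), np.float64(-0.291))]
[ 0.6442 -0.1051  0.086 ]
[ 0.6201 -0.3724  0.086 ]
[ 0.4281 -0.3552  0.086 ]
[ 0.4529 -0.0857  0.086 ]
```

View pics/c1.png

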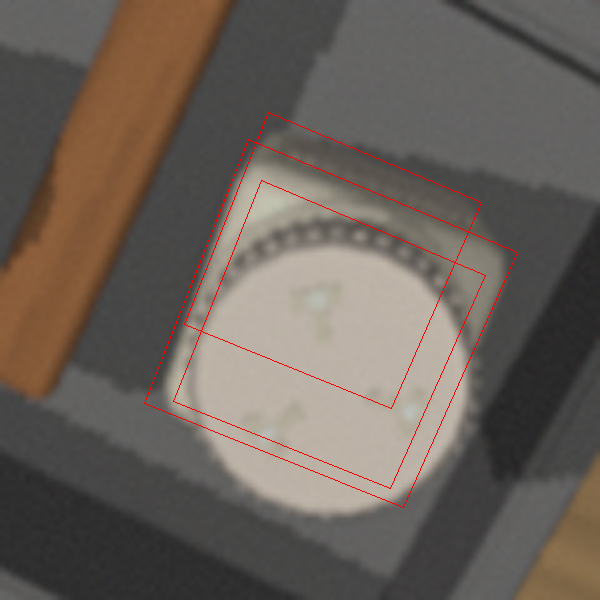

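drive_tool(
  rows=[
    [0,0,0,-0.0045,0,0.02,1],
    [0,0,0,0,0,0.03,1],
    [0,0,0,0,0,0.03,1],
    [0,0,0,0,0,0.03,1],
    [0,0,0,0,0,0.02,1],
    [0,0,0,0,0,0.01,1],
    [0,0,0,0,0,0,1],
  ],
)

```text
time: 4.52
tool_pos: [0.5369, -0.2951, 0.1629]
tcp_rot: [-3.076, -0.619, 0.007]
wrist_force: [-1.2, 0.3, -0.3]
width: 0.995
grip_force: 0.0
```

```bash
python3 - <<'E'
from h import *
s=status.read_state();print(s["tool_pos"],s["tcp_rot"],s["q"])
M=R.from_rotvec(s["tcp_rot"]).as_matrix();print(M.round(4));print(M.T@(np.array([.5425,-.292,.107])-s["tool_pos"]))
E
```

```text
[ 0.53693807 -0.29505446  0.16290909] [-3.0759527  -0.61864489  0.00700332] [-5.43100662e-01  2.02044340e-01  1.80943362e+00 -4.23801278e-05
  1.13613339e+00  6.30763326e-01]
[[ 0.9222  0.3866 -0.0052]
 [ 0.3866 -0.9222  0.0031]
 [-0.0036 -0.0048 -1.    ]]
[ 0.00651048 -0.00039624  0.05588871]
```

drive_tool(
  rows=[
    [0,0,0,0.0065,0,0.004,1],
    [0,0,0,0,0,0.015,1],
    [0,0,0,0,0,0.015,1],
    [0,0,0,0,0,0.013,1],
    [0,0,0,0,0,0.009,1],
    [0,0,0,0,0,0,1],
  ],
)

```text
time: 5.02
tool_pos: [0.5445, -0.2927, 0.1088]
tcp_rot: [-3.078, -0.62, 0.003]
wrist_force: [-0.2, 0.5, 0.2]
width: 0.997
grip_force: 0.0
```

```bash
python3 - <<'E'
from h import *
s=status.read_state();print(s["tool_pos"],s["tcp_rot"])
p=cam("wrist");save(p,"pics/d.png")
for m in masks_of(p,"cap")[:1]: print(m["bbox"])
E
```

```text
[ 0.54449115 -0.29269397  0.10875763] [-3.07805508e+00 -6.20458643e-01  2.78595870e-03]
[181.9, 203.8, 332.1, 343.5]
```

View pics/d.png

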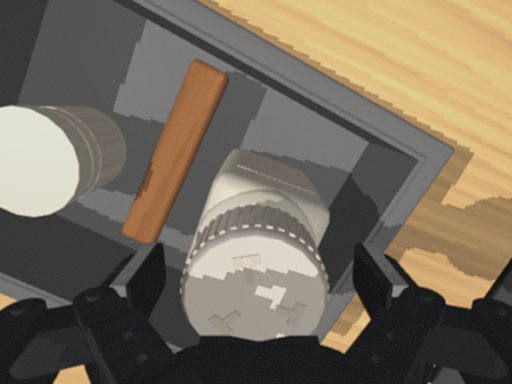

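The cap at (255,290) sits centred between the fingers, at x of about 150 and 365. Close the gripper on it.

drive_tool(
  rows=[
    [0,0,0,0,0,0.001,0.5],
    [0,0,0,0,0,0,0.2],
    [0,0,0,0,0,0,0.2],
    [0,0,0,0,0,0,0.2],
    [0,0,0,0,0,0,0.2],
    [0,0,0,0,0,0,0.2],
  ],
  force=80,
)

```text
time: 5.62
tool_pos: [0.5458, -0.2934, 0.1106]
tcp_rot: [3.079, 0.62, 0.002]
wrist_force: [-0.7, 1.8, 6.0]
width: 0.661
grip_force: 84.0
```

drive_tool(
  rows=[
    [0,0,0,0,0,-0.008,0.2],
    [0,0,0,0,0,-0.016,0.2],
    [0,0,0,0,0,-0.026,0.2],
    [0,0,0,0,0,-0.03,0.2],
    [0,0,0,0,0,-0.03,0.2],
    [0,0,0,0,0,-0.03,0.2],
    [0,0,0,0,0,-0.025,0.2],
    [0,0,0,0,0,-0.012,0.2],
  ],
)

```text
time: 6.28
tool_pos: [0.5462, -0.2941, 0.2904]
tcp_rot: [3.076, 0.62, 0.006]
wrist_force: [1.0, -0.6, -2.9]
width: 0.661
grip_force: 85.8
```

```bash
python3 - <<'E'
from fit import *
s=status.read_state();print(s["tool_pos"],s["tcp_rot"],s["wrist_force"],s["width"])
P=[cam("scene"),cam("side")]
# station: triangulate features -> fit plate rectangle + socket
from scipy.optimize import minimize
Ms=[cv2.resize(masks_of(p,"station")[0]["mask"].astype(np.uint8),None,fx=4,fy=4,interpolation=0) for p in P]
def st(c,a):
    r=np.array([[np.cos(a),np.sin(a)],[-np.sin(a),np.cos(a)]])
    pl=np.array([[x,y] for x in (-.0875,.0875) for y in (-.12,.05)])@r+c
    pl=np.vstack([np.c_[pl,np.zeros(4)],np.c_[pl,np.full(4,.005)]])
    s1=np.vstack([sq(c,.071,.005,a),sq(c,.071,.055,a),sq(c,.083,.067,a)])
    return pl,s1
def cost(v):
    t=0
    for p,M in zip(P,Ms):
        pl,s1=st(v[:2],v[2]);t+=((hull(p,pl)|hull(p,s1))!=M).sum()/16
    return t
res=[]
for a0 in range(0,360,15):
    for dx in(0,):
        a=np.radians(a0);c0=np.array([.55,.21])+.035*np.array([-np.sin(a),np.cos(a)])
        res.append((cost([*c0,a]),a0,c0))
res.sort(key=lambda t:t[0]);print(res[:4])
for r in res[:2]:
    o=minimize(cost,[*r[2],np.radians(r[1])],method="Nelder-Mead",options=dict(initial_simplex=np.array([*r[2],np.radians(r[1])])+np.array([[0,0,0],[.01,0,0],[0,.01,0],[0,0,.1]])));print(o.x,np.degrees(o.x[2]),o.fun)
E
```

```text
[ 0.54623498 -0.29405261  0.29042945] [3.07594314 0.61988088 0.00602534] [ 0.97492804 -0.57314587 -2.91668157] 0.661299359966832
[(np.float64(890.6875), 0, array([0.55 , 0.245])), (np.float64(1044.4375), 345, array([0.55905867, 0.2438074 ])), (np.float64(1122.25), 180, array([0.55 , 0.175])), (np.float64(1207.8125), 165, array([0.54094133, 0.1761926 ]))]
[ 0.55574482  0.24259975 -0.1090396 ] -6.247508778131877 355.1875
[0.55528723 0.24230338 6.17508483] 353.80629900746453 359.6875
```

drive_tool(
  rows=[
    [0,0,0,0.004,-0.012,0,0.2],
    [0,0,0,0.008,-0.025,0,0.2],
    [0,0,0,0.0085,-0.0295,0,0.2],
    [0,0,0,0.0085,-0.0295,0,0.2],
    [0,0,0,0.0085,-0.0295,0,0.2],
    [0,0,0,0.0085,-0.0295,0,0.2],
    [0,0,0,0.0085,-0.0295,0,0.2],
    [0,0,0,0.0085,-0.0295,0,0.2],
  ],
)

```text
time: 7.15
tool_pos: [0.5182, -0.0692, 0.2834]
tcp_rot: [-3.078, -0.62, 0.007]
wrist_force: [0.3, 0.1, -2.7]
width: 0.666
grip_force: 86.0
```

drive_tool(
  rows=[
    [0,0,0,0.0085,-0.0295,0,0.2],
    [0,0,0,0.0085,-0.0295,0,0.2],
    [0,0,0,0.0085,-0.0295,0,0.2],
    [0,0,0,0.0085,-0.0295,0,0.2],
    [0,0,0,0.0085,-0.0295,0,0.2],
    [0,0,0,0.0085,-0.022,0,0.2],
    [0,0,0,0.004,-0.01,0,0.2],
    [0,0,0,0,0,0,0.2],
  ],
)

```text
time: 7.82
tool_pos: [0.4998, 0.1176, 0.284]
tcp_rot: [-3.078, -0.626, 0.006]
wrist_force: [-0.2, -0.2, -2.4]
width: 0.664
grip_force: 86.0
```

```bash
python3 - <<'E'
from h import *
s=status.read_state();print(s["tool_pos"],s["tcp_rot"],s["wrist_force"])
p=cam("wrist");save(p,"pics/e.png")
np.savez("e.npz",W=p["W"],intrinsics=p["intrinsics"],D=p["D"])
for m in masks_of(p,"station")[:1]:print(m["score"],m["bbox"])
E
```

```text
[0.4997706  0.11762439 0.28398866] [-3.07757359 -0.62589275  0.0060066 ] [-0.19268898 -0.22903358 -2.44807909]
0.69 [121.0, 0.0, 300.4, 172.3]
```

View pics/e.png

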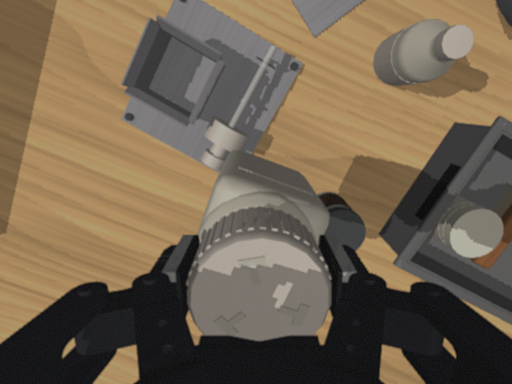

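The wrist view shows the socket lip corners at about (158,17), (226,52), (192,123) and (124,84), the pump at (240,105) and the held bottle at (260,200). I'll check that fit against a zoom.

```bash
python3 - <<'E'
from fit import *
d=np.load("e.npz");p={k:d[k] for k in d.files}
for uv in ((158,17),(226,52),(192,123),(124,84)): print(atz(p,uv,.067).round(4))
I=cv2.imread("pics/e.png");J=cv2.resize(I[0:200,110:310],None,fx=4,fy=4,interpolation=2)[:600,:]
c=(.5555,.2425);a=np.radians(-6.2)
def dr(X,col): cv2.polylines(J,[((proj(p,X)-[110,0]+.5)*4).astype(int)],True,col,1)
dr(sq(c,.069,.055,a),(0,0,255)); dr(sq(c,.069,.005,a),(0,255,0)); dr(sq(c,.083,.067,a),(255,0,0))
r=np.array([[np.cos(a),np.sin(a)],[-np.sin(a),np.cos(a)]])
dr(np.c_[np.array([[-.0875,-.12],[.0875,-.12],[.0875,.05],[-.0875,.05]])@r+c,np.full(4,.005)],(0,255,255))
cv2.imwrite("pics/e1.png",J)
E
```

```text
[0.6001 0.2727 0.067 ]
[0.5964 0.1966 0.067 ]
[0.5135 0.2049 0.067 ]
[0.5238 0.2864 0.067 ]
```

View pics/e1.png

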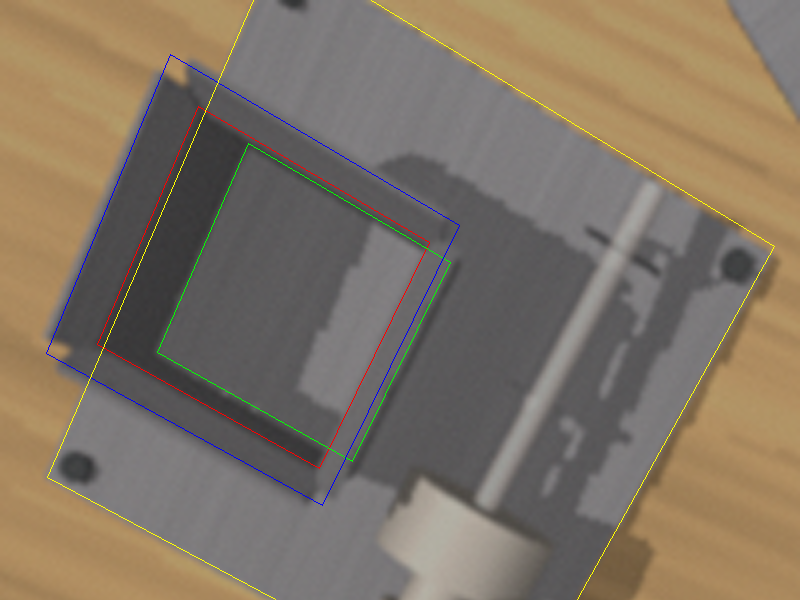

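drive_tool(
  rows=[
    [0,0,0,0.01,-0.009,0,0.2],
    [0,0,0,0.02,-0.018,0,0.2],
    [0,0,0,0.022,-0.02,0,0.2],
    [0,0,0,0.022,-0.02,0,0.2],
    [0,0,0,0.019,-0.0174,0,0.2],
    [0,0,2.0,0.01,-0.009,0,0.2],
    [0,0,3.0,0,0,0,0.2],
    [0,0,1.2,0,0,0,0.2],
  ],
)

```text
time: 8.58
tool_pos: [0.561, 0.2414, 0.2852]
tcp_rot: [3.109, 0.449, -0.002]
wrist_force: [-0.2, -1.0, -2.7]
width: 0.665
grip_force: 86.1
```

drive_tool(
  rows=[
    [0,0,0,0,0,0,0.2],
    [0,0,0,0,0,0,0.2],
  ],
)

```text
time: 8.75
tool_pos: [0.5604, 0.2404, 0.2859]
tcp_rot: [3.108, 0.453, -0.001]
wrist_force: [0.3, -0.4, -2.3]
width: 0.666
grip_force: 86.1
```

```bash
cat > m.py <<'E'
from fit import *
from scipy.optimize import minimize
s=status.read_state();print(s["tool_pos"],s["tcp_rot"],s["q"][5])
z0=s["tool_pos"][2]-.105
P=[cam("scene"),cam("side"),cam("wrist")]
D=[]
for p in P:
    b=[m for m in masks_of(p,"bottle") if m["score"]>.3][:1];c=masks_of(p,"cap")[:1]
    print([(m["score"],m["bbox"]) for m in b],[m["bbox"] for m in c])
    D.append((b,c))
up=lambda m:cv2.resize(m.astype(np.uint8),None,fx=4,fy=4,interpolation=0)
def cost(v,use=(0,1)):
    t=0
    for i in use:
        p=P[i];b,c=D[i]
        if not b: continue
        B,K=parts(v[:2],v[2],v[3]);K=hull(p,K);B=hull(p,B)*(1-K)
        t+=(B!=up(b[0]["mask"])).sum()/16
    return t
T=s["tool_pos"]
for use in ((0,1),(0,),(1,),(2,)):
    out=[]
    for ad in range(-30,30,10):
        x0=np.array([T[0]-.003,T[1]-.001,np.radians(ad),z0])
        o=minimize(cost,x0,args=(use,),method="Nelder-Mead",options=dict(maxiter=120,initial_simplex=x0+np.array([[0]*4,[.005,0,0,0],[0,.005,0,0],[0,0,.15,0],[0,0,0,.004]])));out.append((round(o.fun),o.x[:2].round(4),round(np.degrees(o.x[2]),1),o.x[3].round(4)))
    out.sort(key=lambda t:t[0]);print(use,out[:3])
save(P[2],"pics/f.png")
E
python3 m.py
```

```text
[0.56039278 0.24043279 0.28590186] [ 3.10844488e+00  4.52872543e-01 -9.45082586e-04] 1.64604864725715
[(0.65, [346.1, 193.8, 388.0, 233.8])] [[360.9, 170.3, 390.6, 197.4]]
[(0.88, [165.7, 184.7, 202.4, 231.5])] [[165.9, 165.5, 196.3, 193.4]]
[(0.9, [197.3, 149.7, 326.3, 241.7])] [[187.5, 208.7, 331.4, 344.3]]
(0, 1) [(337, array([0.5572, 0.2424]), np.float64(0.2), np.float64(0.1816)), (338, array([0.5582, 0.2421]), np.float64(0.3), np.float64(0.1825)), (338, array([0.5572, 0.2423]), np.float64(0.4), np.float64(0.1823))]
(0,) [(103, array([0.5512, 0.2417]), np.float64(-0.4), np.float64(0.1744)), (108, array([0.5544, 0.2423]), np.float64(0.4), np.float64(0.1787)), (109, array([0.5551, 0.2423]), np.float64(-0.1), np.float64(0.1796))]
(1,) [(140, array([0.5628, 0.2372]), np.float64(-16.2), np.float64(0.1768)), (141, array([0.5625, 0.2373]), np.float64(-14.3), np.float64(0.1773)), (141, array([0.561 , 0.2382]), np.float64(-15.9), np.float64(0.1787))]
(2,) [(685, array([0.5532, 0.2401]), np.float64(-1.8), np.float64(0.1739)), (690, array([0.5533, 0.2401]), np.float64(-2.0), np.float64(0.1738)), (695, array([0.5529, 0.2403]), np.float64(-2.2), np.float64(0.1736))]
```

```bash
python3 - <<'E'
from fit import *
p=cam("wrist");s=status.read_state();T=s["tool_pos"]
J=cv2.resize(p["color"][120:270,160:360][:,:,::-1],None,fx=4,fy=4,interpolation=2)
for c,ad,col in (((.557,.2395),-6.2,(0,0,255)),((.557,.2395),-1,(0,255,0))):
    b,k=parts(c,np.radians(ad),T[2]-.105)
    for X in (b[4:8],b[8:12],b[:4],k[40:]): cv2.polylines(J,[((proj(p,X)-[160,120]+.5)*4).astype(int)],True,col,1)
cv2.imwrite("pics/f1.png",J)
E
```

```text
(no output)
```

View pics/f1.png

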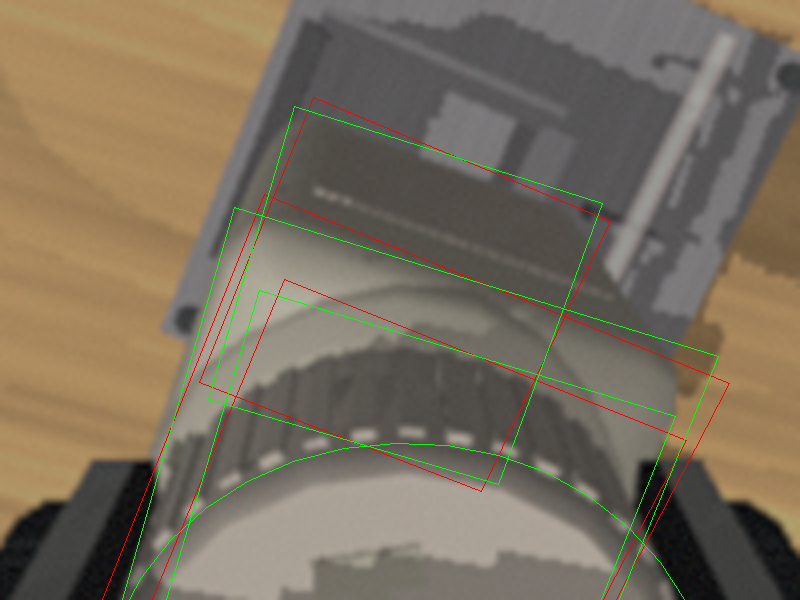

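drive_tool(
  rows=[
    [0,0,1.5,-0.0018,-0.001,0.008,0.2],
    [0,0,1.0,0,0,0.018,0.2],
    [0,0,0,0,0,0.022,0.2],
    [0,0,0,0,0,0.022,0.2],
    [0,0,0,0,0,0.016,0.2],
    [0,0,0,0,0,0.009,0.2],
    [0,0,0,0,0,0,0.2],
    [0,0,0,0,0,0,0.2],
  ],
)

```text
time: 9.92
tool_pos: [0.5582, 0.2417, 0.1913]
tcp_rot: [3.118, 0.385, -0.001]
wrist_force: [0.2, 0.5, -3.5]
width: 0.661
grip_force: 86.0
```

```bash
sed -i 's/pics\/f.png/pics\/g.png/' m.py; python3 m.py; python3 - <<'E'
from fit import *
a=[cam("scene"),cam("side"),cam("wrist")]
c=[cv2.resize(a[0]["color"][180:290,290:400],(380,380),interpolation=2),cv2.resize(a[1]["color"][190:300,150:260],(380,380),interpolation=2)]
cv2.imwrite("pics/g1.png",np.hstack(c)[:,:,::-1])
E
```

```text
[0.5582273  0.24172248 0.19126993] [ 3.11770087e+00  3.85398977e-01 -7.89835613e-04] 1.6925436236847606
[(0.66, [336.6, 219.5, 376.2, 257.1])] [[353.0, 199.0, 380.2, 227.2]]
[(0.97, [170.2, 215.8, 208.0, 259.0])] [[172.6, 196.2, 200.3, 227.6]]
[(0.56, [197.9, 147.9, 325.5, 242.9])] [[186.5, 205.7, 334.0, 342.8]]
(0, 1) [(280, array([0.5563, 0.2437]), np.float64(-2.9), np.float64(0.0896)), (280, array([0.5557, 0.2438]), np.float64(-2.6), np.float64(0.0899)), (281, array([0.5558, 0.244 ]), np.float64(-2.5), np.float64(0.0899))]
(0,) [(103, array([0.551 , 0.2442]), np.float64(-3.1), np.float64(0.082)), (104, array([0.5523, 0.244 ]), np.float64(-1.6), np.float64(0.084)), (104, array([0.5547, 0.2446]), np.float64(-2.6), np.float64(0.0874))]
(1,) [(120, array([0.5619, 0.2368]), np.float64(-10.1), np.float64(0.0815)), (126, array([0.5583, 0.2392]), np.float64(-9.8), np.float64(0.0858)), (128, array([0.5577, 0.2399]), np.float64(-12.1), np.float64(0.0876))]
(2,) [(611, array([0.5521, 0.242 ]), np.float64(-4.0), np.float64(0.0801)), (616, array([0.5522, 0.2419]), np.float64(-4.5), np.float64(0.08)), (624, array([0.5525, 0.2422]), np.float64(-4.7), np.float64(0.0812))]
```

View pics/g1.png

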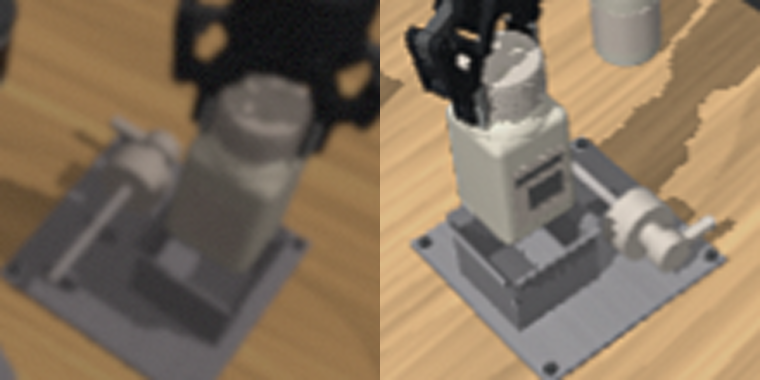

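The bottle hangs upright over the socket and roughly square to it in both views. Now I'll lower it.

drive_tool(
  rows=[
    [0,0,1.0,0,0,0.008,0.2],
    [0,0,0.5,0,0.0005,0.01,0.2],
    [0,0,0,0,0,0.01,0.2],
    [0,0,0,0,0,0.01,0.2],
    [0,0,0,0,0,0.008,0.2],
    [0,0,0,0,0,0.006,0.2],
    [0,0,0,0,0,0,0.2],
  ],
)

```text
time: 11.1
tool_pos: [0.557, 0.2407, 0.1367]
tcp_rot: [3.122, 0.344, -0.006]
wrist_force: [1.0, 0.2, -2.5]
width: 0.664
grip_force: 86.0
```

drive_tool(
  rows=[
    [0,0,0,0,0,0.007,0.2],
    [0,0,0,0,0,0.007,0.2],
    [0,0,0,0,0,0.006,0.2],
    [0,0,0,0,0,0.003,0.2],
    [0,0,0,0,0,0.002,0.2],
    [0,0,0,0,0,0,0.2],
  ],
)

```text
time: 11.6
tool_pos: [0.558, 0.2411, 0.1137]
tcp_rot: [3.122, 0.345, -0.001]
wrist_force: [-0.0, -0.2, -2.8]
width: 0.661
grip_force: 86.1
```

drive_tool(
  rows=[
    [0,0,0,0,0,0.0015,0.2],
    [0,0,0,0,0,0.0015,0.2],
    [0,0,0,0,0,0.001,0.2],
    [0,0,0,0,0,0,0.2],
    [0,0,0,0,0,0,0.2],
  ],
)

```text
time: 12.02
tool_pos: [0.5588, 0.2415, 0.1109]
tcp_rot: [-3.122, -0.345, -0.002]
wrist_force: [-0.8, 0.9, -0.8]
width: 0.665
grip_force: 86.4
```

drive_tool(
  rows=[
    [0,0,0,0,0,0.001,0.2],
    [0,0,0,0,0,0,0.2],
    [0,0,0,0,0,0,0.2],
  ],
)

```text
time: 12.27
tool_pos: [0.5592, 0.2419, 0.1106]
tcp_rot: [-3.122, -0.344, -0.003]
wrist_force: [-1.1, 2.0, 5.2]
width: 0.665
grip_force: 86.6
```

drive_tool(
  rows=[
    [0,0,0,0,0,0.001,0.2],
    [0,0,0,0,0,0,0.2],
    [0,0,0,0,0,0,0.2],
  ],
)

```text
time: 12.52
tool_pos: [0.5593, 0.2421, 0.1098]
tcp_rot: [-3.121, -0.344, -0.004]
wrist_force: [-1.7, 1.4, 6.8]
width: 0.663
grip_force: 86.8
```

drive_tool(
  rows=[
    [0,0,0,0,0,0.001,0.2],
    [0,0,0,0,0,0.001,0.2],
    [0,0,0,0,0,0.001,0.2],
    [0,0,0,0,0,0.001,0.2],
    [0,0,0,0,0,0,0.2],
    [0,0,0,0,0,0,0.2],
    [0,0,0,0,0,0,0.2],
  ],
  force=100,
)

```text
time: 13.1
tool_pos: [0.5599, 0.2428, 0.1073]
tcp_rot: [-3.12, -0.344, -0.006]
wrist_force: [-2.6, 3.0, 11.2]
width: 0.661
grip_force: 105.0
```

drive_tool(
  rows=[
    [0,0,0,0,0,0.001,0.2],
    [0,0,0,0,0,0.001,0.2],
    [0,0,0,0,0,0.0005,0.2],
    [0,0,-2,0,0,0,0.2],
    [0,0,-4,0,0,0,0.2],
    [0,0,-4,0,0,0,0.2],
    [0,0,0,0,0,0,0.2],
  ],
)

```text
time: 13.68
tool_pos: [0.5608, 0.2429, 0.1068]
tcp_rot: [-3.078, -0.619, -0.01]
wrist_force: [-5.2, 2.0, 18.9]
width: 0.658
grip_force: 109.6
```

drive_tool(
  rows=[
    [0,0,-4,0,0,0,0.2],
    [0,0,-5,0,0,0,0.2],
    [0,0,-5,0,0,0,0.2],
    [0,0,-4,0,0,0,0.2],
    [0,0,0,0,0,0,0.2],
  ],
)

```text
time: 14.1
tool_pos: [0.5602, 0.244, 0.1069]
tcp_rot: [-2.942, -1.092, -0.01]
wrist_force: [-7.1, 4.9, 20.6]
width: 0.662
grip_force: 109.8
```

```bash
python3 - <<'E'
from h import *
s=status.read_state();print(s["torque"],s["wrist_force"],s["tool_pos"],s["q"][5])
a=[cam("scene"),cam("side"),cam("wrist")]
c=[cv2.resize(a[1]["color"][190:300,150:260],(380,380),interpolation=2),cv2.resize(a[2]["color"][130:350,150:370],(380,380),interpolation=2)]
cv2.imwrite("pics/i1.png",np.hstack(c)[:,:,::-1])
E
```

```text
[0.79839601 1.28581519 0.03186015] [-7.09390711  4.88537931 20.57132915] [0.56018243 0.24401304 0.10689865] 1.2263509966921804
```

View pics/i1.png

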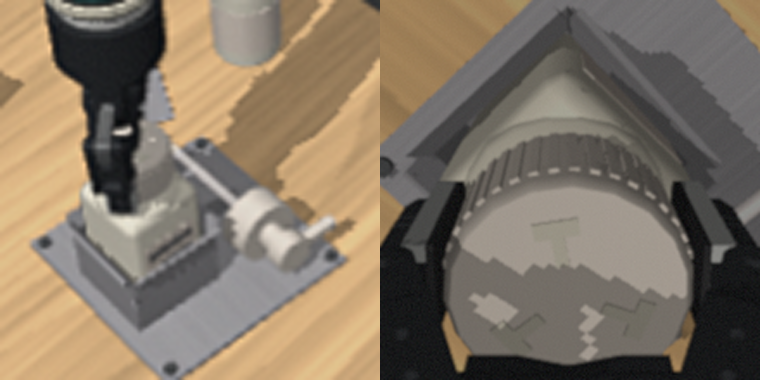

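The bottle stands deep in the socket. The cap's marks keep their place relative to the fingers, so the cap is turning with the gripper while the bottle stays put. I'll keep turning.

drive_tool(
  rows=[
    [0,0,-5,0,0,0,0.2],
    [0,0,-6,0,0,0,0.2],
    [0,0,-6,0,0,0,0.2],
    [0,0,-6,0,0,0,0.2],
    [0,0,-6,0,0,0,0.2],
    [0,0,-6,0,0,0,0.2],
    [0,0,-5,0,0,0,0.2],
    [0,0,0,0,0,0,0.2],
  ],
)

```text
time: 14.92
tool_pos: [0.5587, 0.2448, 0.106]
tcp_rot: [-2.39, -2.033, -0.008]
wrist_force: [-8.6, 8.3, 19.6]
width: 0.657
grip_force: 105.6
```

```bash
python3 - <<'E'
from h import *
s=status.read_state();print(s["torque"],s["wrist_force"],s["tool_pos"],s["q"][5],np.degrees(2*np.arctan2(s["tcp_rot"][1],s["tcp_rot"][0]))%360)
E
```

```text
[ 1.19805176  1.49838225 -0.06763585] [-8.64571793  8.34872635 19.62284733] [0.55869154 0.24476141 0.10597855] 0.5274769209606857 80.7704668930524
```

drive_tool(
  rows=[
    [0,0,0,0.001,-0.0014,-0.002,0.2],
    [0,0,0,0,0,-0.003,0.2],
    [0,0,0,0,0,-0.004,0.2],
    [0,0,0,0,0,-0.004,0.2],
    [0,0,0,0,0,-0.004,0.2],
    [0,0,0,0,0,-0.004,0.2],
    [0,0,0,0,0,0,0.2],
  ],
)

```text
time: 15.5
tool_pos: [0.5574, 0.2422, 0.1231]
tcp_rot: [2.396, 2.031, 0.0]
wrist_force: [-0.0, 0.8, -0.5]
width: 0.658
grip_force: 105.9
```

The force now reads only the cap's weight, so it is free. Lift further.

drive_tool(
  rows=[
    [0,0,0,0,0,-0.006,0.2],
    [0,0,0,0,0,-0.01,0.2],
    [0,0,0,0,0,-0.013,0.2],
    [0,0,0,0,0,-0.013,0.2],
    [0,0,0,0,0,-0.009,0.2],
    [0,0,0,0,0,-0.005,0.2],
    [0,0,0,0,0,0,0.2],
    [0,0,0,0,0,0,0.2],
  ],
)

```text
time: 16.17
tool_pos: [0.5574, 0.2425, 0.1795]
tcp_rot: [2.396, 2.032, 0.002]
wrist_force: [-0.6, 0.6, -1.5]
width: 0.659
grip_force: 106.0
```

drive_tool(
  rows=[
    [0,0,0,0,0,0,0.2],
    [0,0,0,0,0,0,0.2],
    [0,0,0,0,0,0,0.2],
    [0,0,0,0,0,0,0.2],
  ],
)

```text
time: 16.5
tool_pos: [0.5567, 0.2423, 0.178]
tcp_rot: [-2.396, -2.032, 0.002]
wrist_force: [-0.0, -0.2, -0.4]
width: 0.658
grip_force: 106.0
```

```bash
python3 - <<'E'
from fit import *
s=status.read_state();print(s["tool_pos"],s["tcp_rot"],s["joint_vel"].round(3),s["wrist_force"],s["width"])
a=[cam("scene"),cam("side")]
rs=[]
for p in a:
    for n in("cap","bottle"): print(n,[(m["score"],m["bbox"]) for m in masks_of(p,n)[:2]])
c=[cv2.resize(a[0]["color"][180:290,290:400],(380,380),interpolation=2),cv2.resize(a[1]["color"][190:300,150:260],(380,380),interpolation=2)]
cv2.imwrite("pics/j1.png",np.hstack(c)[:,:,::-1])
E
```

```text
[0.55672407 0.24232477 0.17800413] [-2.39572211e+00 -2.03157041e+00  2.02753991e-03] [-0.001 -0.002 -0.004  0.001  0.    -0.   ] [-0.03783245 -0.24346484 -0.44884452] 0.6578551749776749
cap [(0.75, [362.8, 211.6, 377.2, 230.3])]
bottle [(0.6, [334.6, 232.1, 370.6, 268.7])]
cap [(0.67, [169.0, 203.6, 188.9, 232.7])]
bottle [(0.75, [175.2, 229.0, 208.3, 267.9])]
```

View pics/j1.png

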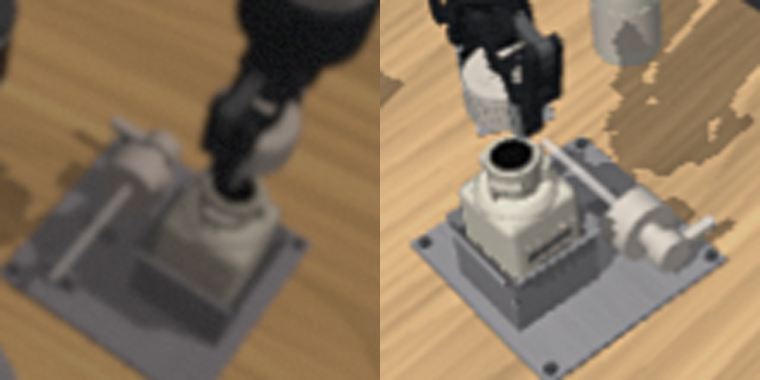

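The cap is held above the open mouth, and the bottle stands upright in the socket. Handing in.

```bash
python3 -c "
from workcell import workorder
print(workorder.finish_job())"
```

```text
the job is handed in; nothing more can be done
None
```

The job is handed in: the bottle stands in the socket and the cap is off, held about 5 cm above the open mouth. The hand-in call gave no verdict, and I did not re-measure the tub, brush, tin or round bottle afterwards.

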